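Click the biscuit box shut

ROBOT

A 6-joint arm with a two-finger parallel gripper is mounted at the origin on the work surface. World frame = base frame: x ahead of the robot, y to its left, z up, the work surface at z = 0. Lengths are in m, angles in rad, forces in N, time in s.
With the tool pointing down it reaches from about 0.425 to 0.95 m from the base axis. Payload 3.5 kg.
Tool frame: the origin (TCP) lies on the centre line of the jaws, within the pads' length; the fingertips stand 14 mm ahead of it and the grasp point (between the pads) lies 5 mm behind it (ctrl.finger_overhang is the distance from the TCP to the fingertips, in m); z points along the fingers, y is the line along which they close (so a half turn about z gives the same grasp; the last joint's range is limited). The gripper opens to 85 mm and grips with 20 to 120 N. Pads are 22 mm wide; open, the fingers measure 114 mm over their backs; the gripper's body (76 mm by 85 mm) begins 54 mm behind the grasp point. The pads swing forward as they close: fully open they stand 13 mm farther back than shut.
Start: joints at [-0.15, 0.286, 1.577, -0, 1.279, -0.15], TCP at [0.675, 0, 0.245] pointing down, gripper open.
Joint ranges: [-2.77, 2.77], [-0.9, 2.22], [0.21, 2.48], [-1.53, 4.67], [0.24, 2.81], [-2.84, 2.84]. Speed limits (rad/s): [2.79, 2.79, 3.14, 3.14, 3.14, 3.14].

INTERFACE

Orientations are given as a unit quaternion [x, y, z, w].
In Python, from plant import ctrl gives the robot as it stands.
- The arm moves only by the tool send_rows, never from a script. Its argument "moves" is text: rows parted by semicolons, each of 7 numbers parted by spaces: the turn, a rotation vector about the tool's x, y, z in units of 360 degrees (1.0 is 360 degrees), then the shift along the tool's x, y, z in units of 20 cm (1.0 is 20 cm), then the gripper's target within -1 to 1 (fully open at 1, half-way at 0, shut at -1). A call has 1 to 12 rows; each row is the pose to reach, as a shift and turn from the pose commanded when the call began, along the tool's axes at that moment, turning the shorter way round; what a row does not reach only later rows make up. A row lasts 1/8 s, in which the tool goes at most 62.5 mm and 10.7 degrees, less where a joint would pass 70% of its speed; a pose out of reach is approached as far as the arm can. A call with a number of a shift or a turn outside -1 to 1 is refused whole. A call with a gripper value outside its range is refused whole. The fingers move at their own pace and stop on an object; "newtons" is the grip in N (left out, the last holds). Time passes only in rows, so rows that repeat a pose let the fingers close. It gives the time, the measured TCP pose, the force, the opening and the grip force at its end, in the units of the state.
- ctrl.get_state(): the state, without advancing time (a new reading comes with each control period).
- ctrl.read_camera(name): name is "scene" or "side" or "wrist"; returns a dict with "image" (420x560x3 uint8, red, green, blue), "fovy" (degrees; the focal length in pixels is half the picture's height over the tangent of half this angle, whatever the lens; pixels are square), "cx", "cy" (the principal point, pixels), "extrinsics" (4x4, takes a point from camera to world coordinates). Camera axes: x right, y up, looking along -z (the intrinsics and any distortion apply to the point x, -y, -z); pixel columns grow to the right and rows downward; lengths in m; the calibration is good to about 2 mm. The wrist camera is an equidistant fisheye: a pixel r from the principal point sees the ray r / f radians off the axis. A picture is of the moment at which its call begins. There is no depth.
- ctrl.sign_off(): hands the job in; it is judged then, once.
The state is a dict: "time": time; "qpos": joint angles; "dq": joint speeds; "joint_efforts": joint torques, N m; "eef_pos": TCP position; "tcp_rot": TCP orientation; "contact_force": force on the tool from outside, world axes, zero at the start; "wrist_torque": the same for the moment, N m; "opening": opening from 0.0 (shut) to 1.0 (fully open); "finger_force": force on a finger pad.
Only numpy, scipy, OpenCV 4.12 (cv2) and the standard library are available. Lean on these libraries where they do the work, as an engineer would, in place of code of your own. Each camera call takes 0.05 s, during which the arm holds its last target. There are 200 camera calls.

TASK

The snap-fit lid of the biscuit box on the kitchen table is only half closed. Press around its blue rim with the fingertips, section by section, until all four sections have clicked fully down and no orange seal shows. Leave the box standing where it is, without lifting or shoving it, and do not disturb the other things on the table.

Things in the scene. Friction and masses are not known exactly. Their poses are not given: they have to be found in the camera images.
- food_box: Pale grey plastic biscuit box with a dark blue snap-fit lid, 148 mm (its x) by 188 mm (its y) over the lid, loose on the table, about 1.8 kg. Origin: centre of its underside, z up. The lid's flat middle is 78 mm above the origin; four fixed corner blocks (24 mm square) rise to 84 mm. Between them lie four light blue rim sections with an orange seal beneath; left and right may start open or shut, front and back start open.
- front_mid (a point): Middle of the top face of the front rim section, on the -x side (a long side) of the food box in the box's own frame; the top face is 129 mm long and 18 mm wide. That face is 92 mm above the box's underside while open (orange seal showing), 84 mm, level with the corners, when shut. The point moves with it.
- rim_front (a joint): How far the front rim section is pressed down, in m: 0 open (standing proud), 0.008 clicked fully shut. An over-centre snap: it resists with up to about 7 N (most in the first 3 mm), springs back up if let go before about 4 mm, and beyond about 5 mm snaps down by itself to 8 mm and stays there.
- back_mid (a point): Middle of the top face of the back rim section, on the +x side (a long side) of the food box in the box's own frame; the top face is 129 mm long and 18 mm wide. That face is 92 mm above the box's underside while open (orange seal showing), 84 mm, level with the corners, when shut. The point moves with it.
- rim_back (a joint): How far the back rim section is pressed down, in m: 0 open (standing proud), 0.008 clicked fully shut. An over-centre snap: it resists with up to about 7 N (most in the first 3 mm), springs back up if let go before about 4 mm, and beyond about 5 mm snaps down by itself to 8 mm and stays there.
- left_mid (a point): Middle of the top face of the left rim section, on the +y side (a short side) of the food box in the box's own frame; the top face is 89 mm long and 18 mm wide. That face is 92 mm above the box's underside while open (orange seal showing), 84 mm, level with the corners, when shut. The point moves with it.
- rim_left (a joint): How far the left rim section is pressed down, in m: 0 open (standing proud), 0.008 clicked fully shut. An over-centre snap: it resists with up to about 7 N (most in the first 3 mm), springs back up if let go before about 4 mm, and beyond about 5 mm snaps down by itself to 8 mm and stays there.
- right_mid (a point): Middle of the top face of the right rim section, on the -y side (a short side) of the food box in the box's own frame; the top face is 89 mm long and 18 mm wide. That face is 92 mm above the box's underside while open (orange seal showing), 84 mm, level with the corners, when shut. The point moves with it.
- rim_right (a joint): How far the right rim section is pressed down, in m: 0 open (standing proud), 0.008 clicked fully shut. An over-centre snap: it resists with up to about 7 N (most in the first 3 mm), springs back up if let go before about 4 mm, and beyond about 5 mm snaps down by itself to 8 mm and stays there.
- spice_jar: Small spice jar with red cap, 42 mm wide, 75 mm high, standing loose near the box's left (+y) side; not part of the job. Origin: centre of its underside.
- ramekin: Small white ceramic cup, 68 mm wide, 45 mm high, loose near the box's right (-y) side; not part of the job. Origin: centre of its underside.
- mug: Blue mug, 80 mm wide, 90 mm high, loose; not part of the job. Origin: centre of its underside.
- can: Food can with yellow label, 72 mm wide, 105 mm high, loose; not part of the job. Origin: centre of its underside.
- sauce_bottle: Sauce bottle with red label and green cap, 60 mm wide, 190 mm high, loose; not part of the job. Origin: centre of its underside.
- bowl: White bowl, 100 mm wide, 45 mm high, loose, beyond the box; not part of the job. Origin: centre of its underside.
- spatula: Spatula with steel blade and wooden handle, 240 mm long, lying loose along its own x; not part of the job. Origin: on its long axis.
Not all that is in view belongs to the job. What is shaped like the food_box but brown is not meant.

How it is judged:
By the outcome, as a careful person would: the job done as asked, in the order asked, and still so for the second after the job is handed in, with the robot touching nothing.
It also fails if it takes over 40 s, if anything falls off the work surface, if the arm or the gripper's body presses on something with over 40 N, if the wrist force passes 120 N, or if a joint passes its speed limit or range.

## Working session

There is one attempt and no reset: what is moved stays moved. The work goes in short steps, Python scripts to look and compute and a tool call to move; the robot and the scene stay as the last step left them, time stands still between calls to the robot, and variables do not carry over. Pictures are saved under pics/ and viewed, at most 10 in all, crops included, and the job is handed in when it is done.

Besides the shell and the picture viewer there is one more tool, called after "Request:" in YAML: its name, and indented under it one key for each argument. send_rows: Moves the arm, as the interface text tells. Its arguments: {"type":"object","properties":{"moves":{"type":"string"},"newtons":{"type":"number"}},"required":["moves"]}

```bash
mkdir -p pics; ls
cat > h.py <<'E'
import numpy as np, cv2
from plant import ctrl
def shot(n,f):
    c=ctrl.read_camera(n); cv2.imwrite(f,c["image"][:,:,::-1]); np.save(f[:-4]+'.npy',c,allow_pickle=True); return c
def load(f): return np.load(f,allow_pickle=True).item()
def ray(c,u,v,fish=False):
    f=210/np.tan(np.radians(c["fovy"])/2); x=(u-c["cx"]);y=(v-c["cy"])
    if fish:
        r=np.hypot(x,y);t=r/f;s=np.sin(t)/max(r,1e-9);d=np.array([x*s,-y*s,-np.cos(t)])
    else: d=np.array([x/f,-y/f,-1])
    E=np.array(c["extrinsics"]); return E[:3,3],E[:3,:3]@d
def onz(c,u,v,z,fish=False):
    o,d=ray(c,u,v,fish); return o+d*(z-o[2])/d[2]
E
python3 - <<'E'
from h import *
for n in ("scene","side","wrist"):
    c=shot(n,f"pics/{n}0.png"); print(n,{k:c[k] for k in c if k not in("image","extrinsics")},np.round(c["extrinsics"],3).tolist())
a=[cv2.imread(f"pics/{n}0.png") for n in("scene","side")]
print(ctrl.get_state())
E
```

```text
pics
scene {'fovy': 54.954354728520386, 'cx': 281.02107478931094, 'cy': 210.6364068274616} [[-0.781, -0.445, 0.438, 1.116], [0.624, -0.549, 0.555, 0.653], [-0.007, 0.707, 0.707, 0.899], [0.0, 0.0, 0.0, 1.0]]
side {'fovy': 52.66059319259216, 'cx': 273.8177893425423, 'cy': 211.2470630358235} [[0.912, 0.237, -0.335, 0.23], [-0.41, 0.555, -0.724, -0.741], [0.014, 0.797, 0.603, 0.719], [0.0, 0.0, 0.0, 1.0]]
wrist {'fovy': 65.70646984690485, 'cx': 278.87869393433203, 'cy': 210.49470797199092} [[1.0, -0.001, 0.002, 0.674], [0.001, 0.953, 0.303, 0.077], [-0.002, -0.303, 0.953, 0.373], [0.0, 0.0, 0.0, 1.0]]
{'time': 0.15, 'qpos': array([-1.49988913e-01,  2.87013017e-01,  1.57783054e+00,  1.22789885e-05,
        1.27858603e+00, -1.50002893e-01]), 'dq': array([ 0.00142067, -0.00204981, -0.00548378, -0.00052841, -0.001237  ,
        0.00185612]), 'joint_efforts': array([ 7.91554030e-04, -4.06602967e+01, -2.93140125e+01, -8.94972595e-05,
        3.96185191e-03, -2.97825103e-06]), 'eef_pos': array([6.74522947e-01, 1.11968508e-04, 2.44236509e-01]), 'tcp_rot': array([ 7.07102795e-01,  7.07110171e-01, -5.40380581e-04, -7.42700538e-04]), 'contact_force': array([-0.686531  , -0.12038068,  1.00430945]), 'wrist_torque': array([-0.01134482,  0.03474508, -0.04592081]), 'finger_force': 0.0, 'opening': 1.000630450031929}
```

View pics/scene0.png

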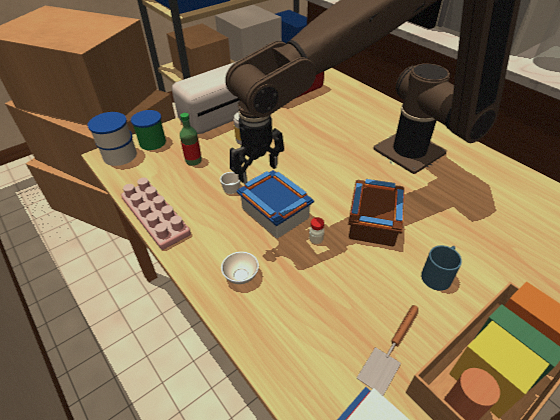

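View pics/wrist0.png

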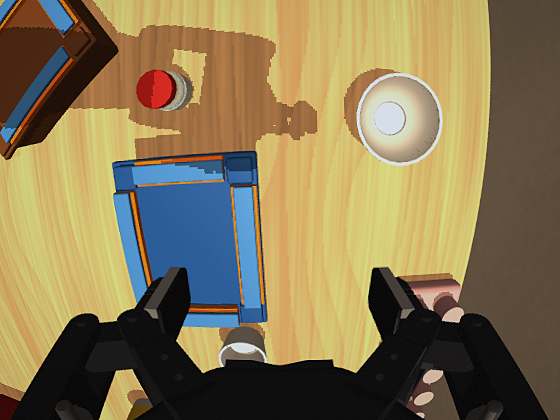

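View pics/side0.png

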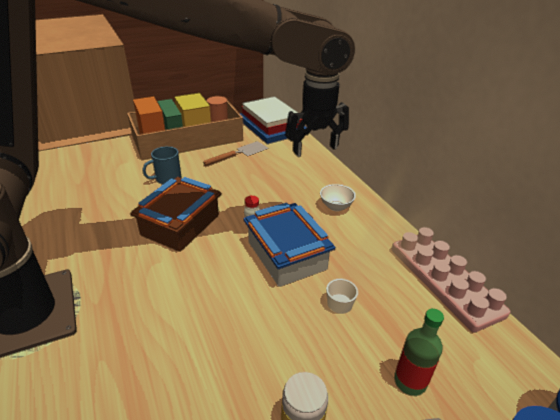

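The job's box is the grey one with the blue lid: scene (275,200), side (288,240), wrist (195,240). The brown look-alike at scene (377,207), side (178,210) and wrist's top-left corner is not meant. The jar at wrist (155,90) marks +y and the ramekin at (242,345) marks -y. A close crop will confirm this and show which rims are open.

Run:
```python
from h import *
a=cv2.imread("pics/wrist0.png")[140:360,90:290]; b=cv2.imread("pics/scene0.png")[160:240,225:325]; 
s=cv2.imread("pics/side0.png")[195:285,235:345]
A=cv2.resize(a,(500,550),interpolation=2);B=cv2.resize(b,(300,240),interpolation=2);S=cv2.resize(s,(300,245),interpolation=2)
cv2.imwrite("pics/crop.png",np.hstack([A,np.vstack([B,S,np.zeros((65,300,3),np.uint8)])]))
w=load("pics/wrist0.npy")
im=w["image"]; h=cv2.cvtColor(im,cv2.COLOR_RGB2HSV)
m=cv2.inRange(h,(95,90,40),(120,255,255)); m[:, :105]=0; m[:,290:]=0
n,l,st,ce=cv2.connectedComponentsWithStats(m)
for i in range(1,n):
    if st[i,4]>100: print(st[i],ce[i])
```

```text
[  112   151   155   172 15783] [200.70829373 225.97795096]
[ 113  193   35  111 1638] [130.22100122 243.60744811]
[182 312  57  16 769] [211.12353706 319.4473342 ]
```

View pics/crop.png

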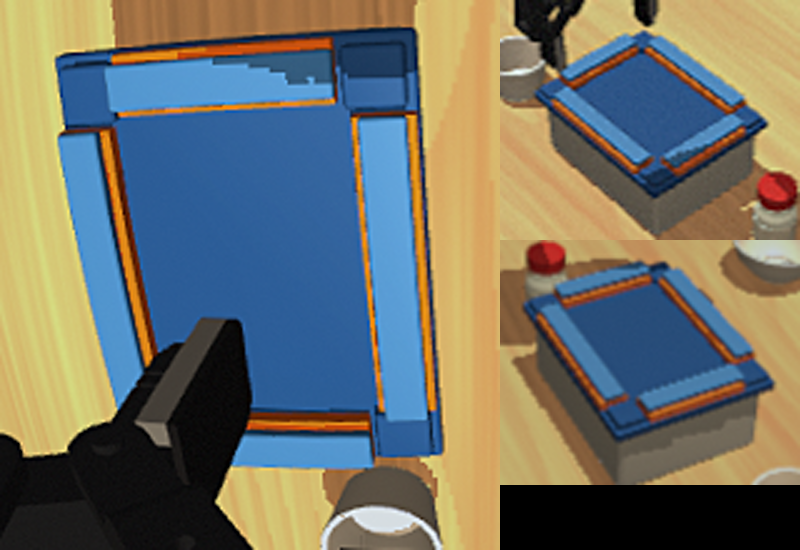

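The crop shows the grey box with light blue sections and orange seal visible on all four sides, so every section is open. Lid corners in the wrist image: (113,163), (256,152) and (266,322). Next I'll work out the pose.

Run:
```python
from h import *
w=load("pics/wrist0.npy")
P=[onz(w,u,v,z,True)[:2] for u,v,z in [(112.8,162.8,.082),(256.4,151.6,.082),(266.4,322,.082)]]
print(np.round(P,4),np.linalg.norm(P[0]-P[1]),np.linalg.norm(P[1]-P[2]))
c=(P[0]+P[2])/2
e=(P[1]-P[2]); yaw1=np.arctan2(-e[0],e[1]); e=P[1]-P[0]; yaw2=np.arctan2(e[1],e[0]); print("c",c,np.degrees([yaw1,yaw2]))
# rim top corners (open, z .092): left section, back section
q=lambda x,y:np.round(onz(w,90+x/2.5,140+y/2.5,.092,True)[:2],4)
print("back rim",[q(*t) for t in[(358,115),(408,118),(431,412),(384,421)]],np.mean([q(*t) for t in[(358,115),(408,118),(431,412),(384,421)]],0))
print("left rim",np.mean([q(*t) for t in[(107,65),(331,50),(334,100),(106,114)]],0))
# cross-check from scene cam: lid corners near
for n,pts in (("scene",[(225+536/1,0)]),):pass
s=load("pics/scene0.npy"); f=lambda x,y,z:np.round(onz(s,225+(x-500)/3,160+y/3,z)[:2],4)
print("scene lid corners",f(535,93,.082),f(657,195,.082),f(768,124,.082),f(642,30,.084))
d=load("pics/side0.npy"); f=lambda x,y,z:np.round(onz(d,235+(x-500)*110/300,195+(y-240)*90/245,z)[:2],4)
print("side",f(523,305,.082),f(618,440,.082),f(775,382,.082),f(657,262,.084))
yaw=(yaw1+yaw2)/2; R=np.array([[np.cos(yaw),-np.sin(yaw)],[np.sin(yaw),np.cos(yaw)]])
for n,p in dict(front=(-.065,0),back=(.065,0),left=(0,.085),right=(0,-.085)).items(): print(n,c+R@p)
```

```text
[[ 0.5091  0.0341]
 [ 0.6533  0.0403]
 [ 0.6598 -0.1446]] 0.14428636371615974 0.18495669792440406
c [ 0.58445544 -0.05525337] [2.02676913 2.47456329]
back rim [array([0.6327, 0.0108]), array([0.6506, 0.0096]), array([ 0.6566, -0.1144]), array([ 0.6368, -0.1194])] [ 0.644175 -0.05335 ]
left rim [0.579625 0.02375 ]
scene lid corners [ 0.6614 -0.1381] [0.6529 0.0488] [0.51   0.0426] [ 0.5186 -0.1471]
side [0.5033 0.0243] [ 0.5102 -0.1632] [ 0.657  -0.1534] [0.6407 0.0336]
front [ 0.51950558 -0.05780601]
back [ 0.6494053  -0.05270073]
left [0.58111737 0.02968106]
right [ 0.58779351 -0.1401878 ]
```

Request:
send_rows:
  moves: "0 0 0 -0.2875 -0.77 0.2 -1; 0 0 0 -0.2875 -0.77 0.2 -1; 0 0 0 -0.2875 -0.77 0.3 -1; 0 0 0 -0.2875 -0.77 0.5 -1; 0 0 0 -0.2875 -0.77 0.6 -1; 0 0 0 -0.2875 -0.77 0.6 -1; 0 0 0 -0.2875 -0.77 0.6 -1"
  newtons: 20

```text
time: 1.02
eef_pos: [0.5217, -0.0576, 0.1263]
tcp_rot: [0.707, 0.707, 0.0, 0.001]
contact_force: [0.8, 0.2, 0.6]
opening: 0.001
finger_force: 0.0
```

Run:
```python
from h import *
c=shot("wrist","pics/wrist1.png"); s=shot("scene","pics/scene1.png"); d=shot("side","pics/side1.png")
cr=lambda c,x,y:cv2.resize(c["image"][y:y+120,x:x+150,::-1],(375,300),interpolation=2)
W=cv2.resize(c["image"][:,:,::-1],(400,300))
cv2.imwrite("pics/m1.png",np.vstack([np.hstack([W,W*0]),np.hstack([cr(s,200,130),cr(d,220,170),np.zeros((300,50,3),np.uint8)])]))
```

```text
(no output)
```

View pics/m1.png

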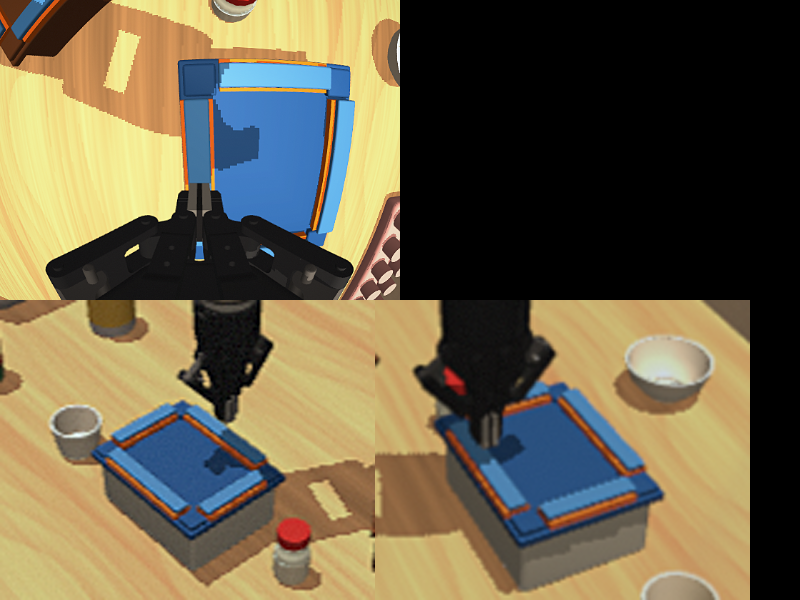

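The shut tips are over the middle of the front rim: wrist crop tip at (200,190), rim at columns 185–212. Pressing now.

Request:
send_rows:
  moves: "0 0 0 0 0 0.06 -1; 0 0 0 0 0 0.09 -1; 0 0 0 0 0 0.11 -1; 0 0 0 0 0 0.13 -1; 0 0 0 0 0 0.14 -1; 0 0 0 0 0 0.14 -1"

```text
time: 1.92
eef_pos: [0.5209, -0.0574, 0.098]
tcp_rot: [0.707, 0.707, -0.0, -0.001]
contact_force: [-3.7, -0.2, 5.7]
opening: 0.004
finger_force: 3.1
```

Request:
send_rows:
  moves: "0 0 0 0 0 0.01 -1; 0 0 0 0 0 0.01 -1"

```text
time: 2.17
eef_pos: [0.521, -0.0575, 0.0979]
tcp_rot: [0.707, 0.707, -0.001, -0.001]
contact_force: [-7.2, 2.4, 16.6]
opening: -0.0
finger_force: 8.0
```

The front section is on its stop. Next is the back.

Request:
send_rows:
  moves: "0 0 0 0 0 -0.15 -1; 0 0 0 0.01 0.3 -0.15 -1; 0 0 0 0.025 0.63 -0.15 -1; 0 0 0 0.025 0.63 -0.15 -1; 0 0 0 0.025 0.63 -0.09 -1; 0 0 0 0.025 0.63 -0.06 -1; 0 0 0 0.025 0.63 -0.04 -1; 0 0 0 0.025 0.63 -0.02 -1; 0 0 0 0.025 0.63 -0.01 -1; 0 0 0 0.025 0.63 0 -1; 0 0 0 0.025 0.63 0 -1"

```text
time: 3.55
eef_pos: [0.6463, -0.0525, 0.0979]
tcp_rot: [0.707, 0.707, -0.001, -0.001]
contact_force: [-6.8, 0.3, 11.3]
opening: 0.002
finger_force: 5.8
```

Request:
send_rows:
  moves: "0 0 0 0.025 0 -0.15 -1; 0 0 0 0.2 -0.165 -0.15 -1; 0 0 0 0.4 -0.33 -0.15 -1; 0 0 0 0.4 -0.33 -0.15 -1; 0 0 0 0.4 -0.33 -0.09 -1; 0 0 0 0.4 -0.33 -0.06 -1; 0 0 0 0.4 -0.33 -0.04 -1; 0 0 0 0.4 -0.33 -0.02 -1; 0 0 0 0.4 -0.33 -0.01 -1; 0 0 0 0.4 -0.33 0 -1; 0 0 0 0.4 -0.33 0 -1"

```text
time: 4.92
eef_pos: [0.5816, 0.0268, 0.0979]
tcp_rot: [0.707, 0.707, -0.001, -0.0]
contact_force: [-6.6, -0.5, 13.5]
opening: 0.001
finger_force: 6.9
```

Request:
send_rows:
  moves: "0 0 0 0 0 -0.15 -1; 0 0 0 -0.3 0.01 -0.15 -1; 0 0 0 -0.6 0.02 -0.15 -1; 0 0 0 -0.82 0.03 -0.15 -1; 0 0 0 -0.82 0.03 -0.15 -1; 0 0 0 -0.82 0.03 -0.09 -1; 0 0 0 -0.82 0.03 -0.06 -1; 0 0 0 -0.82 0.03 -0.04 -1; 0 0 0 -0.82 0.03 -0.02 -1; 0 0 0 -0.82 0.03 -0.01 -1; 0 0 0 -0.82 0.03 0 -1; 0 0 0 -0.82 0.03 0 -1"

```text
time: 6.42
eef_pos: [0.5871, -0.1354, 0.0979]
tcp_rot: [0.707, 0.708, -0.0, -0.001]
contact_force: [-6.1, 3.4, 14.1]
opening: -0.002
finger_force: 6.9
```

Request:
send_rows:
  moves: "0 0 0 0 0 -0.15 -1; 0 0 0 0.2 0.2 -0.4 -1; 0 0 0 0.4 0.4 -0.7 -1; 0 0 0 0.68 0.44 -0.75 -1; 0 0 0 0.68 0.44 -0.75 -1; 0 0 0 0.68 0.44 -0.75 -1"

```text
time: 7.18
eef_pos: [0.675, 0.001, 0.245]
tcp_rot: [0.706, 0.708, -0.0, 0.0]
contact_force: [-0.2, -0.8, -0.8]
opening: -0.002
finger_force: 0.0
```

Run:
```python
from h import *
c=shot("wrist","pics/wrist2.png"); s=shot("scene","pics/scene2.png"); d=shot("side","pics/side2.png")
cr=lambda c,x,y:cv2.resize(c["image"][y:y+120,x:x+160,::-1],(400,300),interpolation=2)
W=cv2.resize(c["image"][100:400,60:460,::-1],(400,300)); W0=cv2.imread("pics/wrist0.png")[100:400,60:460]
cv2.imwrite("pics/m2.png",np.vstack([np.hstack([W,W0]),np.hstack([cr(s,200,130),cr(d,220,190)])]))
```

```text
(no output)
```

View pics/m2.png

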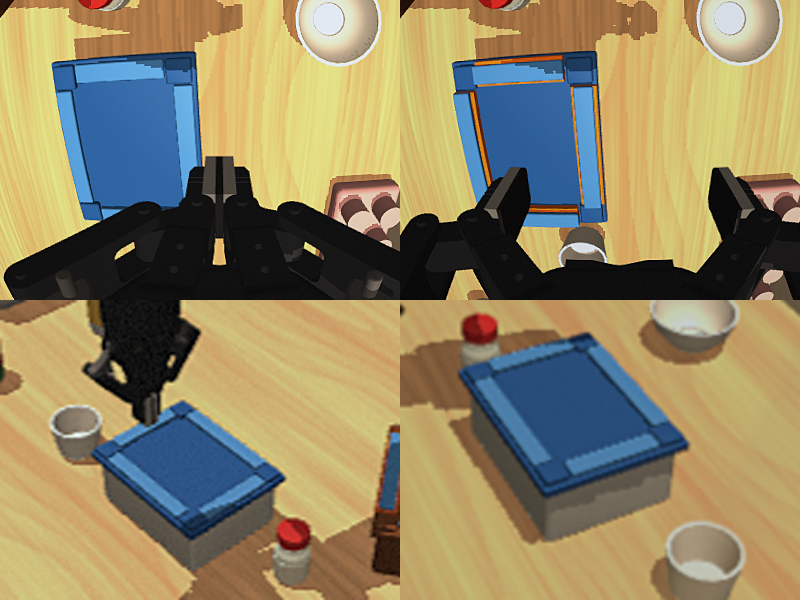

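All four sections are flush in all three views, with no orange showing. The box corners match the first image ((53,63) against (454,63) shifted by 400), and the jar, ramekin and bowl have not moved. The arm is clear, so I'm handing in.

```bash
python3 -c "
from plant import ctrl
print(ctrl.sign_off())"
```

```text
the job is handed in; nothing more can be done
None
```

All four rim sections are clicked shut with no orange seal showing, the box and its neighbours look unmoved in the camera images, and the job was handed in at about 7.4 s on the robot's clock.

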